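# Index and lock the documentation turntable

## Robot

A 6-joint arm with a two-finger parallel gripper is mounted at the origin on the work surface. World frame = base frame: x ahead of the robot, y to its left, z up, the work surface at z = 0. Lengths are in m, angles in rad, forces in N, time in s.
With the tool pointing down it reaches from about 0.275 to 0.725 m from the base axis. Payload 5.6 kg.
Tool frame: the origin (TCP) lies between the finger pads; the fingertips stand 17 mm ahead of it and the grasp point (between the pads) lies 2 mm behind it; z points along the fingers, y is the direction in which the jaws open and shut (so a half turn about z gives the same grasp; the last joint's range is limited). The gripper opens to 85 mm and grips with 20 to 120 N. Pads are 22 mm wide; open, the fingers measure 114 mm over their backs; the gripper's body (76 mm by 85 mm) begins 54 mm behind the grasp point. The pads swing forward as they close: fully open they stand 13 mm farther back than shut.
Start: joints at [-0.818, 0.255, 0.108, 0, -1.424, -0.285], TCP at [0.248, -0.491, 0.248] pointing down, gripper open.
Joint ranges: [-2.95, 2.95], [-1.21, 1.97], [-1.09, 1.5], [-2.87, 1.71], [-2.94, -0.07], [-3.05, 3.05]. Speed limits (rad/s): [2.57, 2.57, 3.14, 3.14, 3.14, 3.14].

## Interface

Orientations are given as a 3x3 rotation matrix whose columns are the frame's x, y, z axes.
In Python, from bench import robot gives the robot as it stands. The module is installed in compiled form; this text tells all that it offers.
- The arm moves only by the tool arm_command, never from a script. Its argument "motion" is a list of rows, each a list of 3 entries, a list of its own where there are three numbers: the turn, a rotation vector about the tool's x, y, z in degrees, then the shift along the tool's x, y, z in mm, then the opening, from 0 (shut) to 1 (fully open). In form: [[[rx, ry, rz], [tx, ty, tz], hand], ...]. A call has 1 to 5 rows; each row shifts and turns the commanded pose from where the row before left it, along the tool's axes as they then stand; what a row does not reach is not made up. A row lasts 1/10 s, in which the tool goes at most 50 mm and 8.59 degrees, less where a joint would pass 70% of its speed; a pose out of reach is approached as far as the arm can. A call is refused whole if a number of a shift passes 50 or a number of a turn 8.59, either way. A call with a gripper value outside its range is refused whole. The fingers move at their own pace and stop on an object; the grip force is fixed at half the most. Time passes only in rows, so rows that do not move let the fingers close. It gives the time, the measured TCP pose, the force and the opening at its end, in the units of the state.
- robot.sense(): the state, without advancing time (a new reading comes with each control period).
- robot.snapshot(name): name is "side" or "top" or "wrist"; returns a dict with "frame" (400x640x3 uint8, blue, green, red), "K" (3x3 intrinsics, pixels), "rvec" (rotation vector, rad) and "tvec" (3), from world to camera coordinates, as OpenCV has them. Camera axes: x right, y down, z forward; pixel columns grow to the right and rows downward; lengths in m; the calibration is good to about 2 mm. A picture is of the moment at which its call begins. There is no depth.
- robot.close_job(): hands the job in, once; it reports no verdict.
The state is a dict: "t": time; "joint_positions": joint angles; "qvel": joint speeds; "tau": joint torques, N m; "eef_pos": TCP position; "ee_rot": TCP orientation; "ft_force": force on the tool from outside, world axes, zero at the start; "wrist_torque": the same for the moment, N m; "finger_gap": finger opening in m.
Only numpy, scipy, OpenCV 4.12 (cv2) and the standard library are available. Lean on these libraries where they do the work, as an engineer would, in place of code of your own. Each camera call takes 0.05 s, during which the arm holds its last target.

## Task

Turn the turntable by its pegs until its index block stands at the red tape, and lock it there with the red-headed pin: put the pin in the block and ease the disc to and fro until the pin drops into the lock hole hidden below, then see it fully home, its head down on the block. Go gently: stop as soon as the lock catches instead of forcing it, keep the statuette standing where it is on the disc, and leave the other things on the bench alone.

Things in the scene. Friction and masses are not known exactly. Their poses are not given: they have to be found in the camera images.
- turntable: Grey round disc, 280 mm across, 12 mm thick, turning freely about its upright axis with some friction (about 2 N at the pegs; it stays where it is left). Origin on the axis at the disc's underside, 35 mm above the bench; x axis to the index block, z up. It lies in a fixed round grey base pan, 312 mm across, 40 mm high. Pushes of over 25 N harm disc and lock; 10 N is plenty.
- peg_a (a point): Top centre of a turning peg: black upright post 16 mm thick, 36 mm tall above the disc, 115 mm from the axis and 60 degrees anticlockwise of the index block (seen from above). Its foot has a flat washer 24 mm across, 3 mm high.
- peg_b (a point): Top centre of a like peg, opposite the index block (180 degrees).
- peg_c (a point): Top centre of a like peg, 60 degrees clockwise of the index block.
- bush (a point): Centre of the mouth of the hole in the aluminium index block, which is 36 mm square, 115 mm from the axis and 8 mm proud of the disc. The hole is 11.5 mm wide, chamfered 2 mm, and goes 20 mm straight down through block and disc. 3 mm under the disc is a flat fixed steel track with a lock hole (12 mm wide, 20 mm deep) every quarter turn, 115 mm from the axis, hidden by the disc.
- mark (a point): Red tape, 14 mm wide, stuck by hand over the pan's rim, down its side and 46 mm out along the bench. The point is the tape's middle on top of the rim, 150 mm from the axis. The wanted lock hole lies about in this direction from the axis, up to 8 mm to either side (measured at the hole); the others are a quarter turn away. The index block starts 25 to 75 degrees anticlockwise of the tape.
- lock_pin: Red-headed steel pin, 90 g. Origin at the centre of its foot, z up. Shank 10 mm thick, 39 mm long, chamfered foot; round head 24 mm across, 24 mm tall. Starts upright in one of the pin stand's holes. In the block but over no lock hole it stands on the track, head 16 mm above the block. It drops by its own weight, but may stick half way while the disc bears on it: a light push sends it home.
- black_pin: A pin of the same size with a black head, for another device, upright in the other hole of the stand: leave it there. Origin at its foot.
- pin_stand: Fixed wooden block, 50 mm (x) by 120 mm (y) by 30 mm high, with two 12 mm holes, 26 mm deep and 64 mm apart along its y axis, a pin in each: the undersides of the pins' heads stand 13 mm above the block. Origin under its centre.
- statuette: Dark carved wooden figure on a 54 mm square stone plinth, 96 mm tall, arms spread 87 mm, about 350 g, standing loose on a felt pad (2 mm thick) at the middle of the disc. Origin under the plinth's centre.
- swab_jar: Brown glass jar, 64 mm across, 85 mm tall, on the bench: leave alone. Origin under its centre.
- beaker: White ceramic cup, 68 mm across, 75 mm tall: leave alone. Origin under its centre.
- scalpel: Steel scalpel, 140 mm long, lying on the bench: leave alone. Origin under its middle.
- brush: Fine paint brush with a blue handle, 165 mm long, lying on the bench: leave alone. Origin under its middle.
- loupe: Black eye loupe, 42 mm across, 36 mm tall: leave alone. Origin under its centre.
Not all that is in view belongs to the job. Several things look just like the lock_pin: the one meant starts farthest to the robot's right. What is shaped like the statuette but pink is not meant.

How it is judged:
By the outcome, as a careful person would: the job done as asked, in the order asked, and still so for the second after the job is handed in, with the robot touching nothing.
It also fails if it takes over 67 s, if anything falls off the work surface, if the arm or the gripper's body presses on something with over 40 N, if the wrist force passes 120 N, or if a joint passes its speed limit or range.

## Working session

There is one attempt and no reset: what is moved stays moved. The work goes in short steps, Python scripts to look and compute and a tool call to move; the robot and the scene stay as the last step left them, time stands still between calls to the robot, and variables do not carry over. Pictures are saved under pics/ and viewed, and the job is handed in when it is done.

Besides the shell and the picture viewer there is one more tool, called as name([rows], argument=value, ...), one row to a line, values as JSON. arm_command: Moves the arm, as the interface text tells. Its arguments: {"type":"object","properties":{"motion":{"type":"array"}},"required":["motion"]}

```bash
mkdir -p pics; ls; python3 - <<'E'
from bench import robot
import cv2
s=robot.sense()
print({k:(v if not hasattr(v,'round') else v) for k,v in s.items()})
for n in ["top","side","wrist"]:
    d=robot.snapshot(n); cv2.imwrite(f"pics/{n}0.png",d["frame"]); print(n,d["K"],d["rvec"],d["tvec"])
E
```

```text
pics
{'t': 0.0, 'joint_positions': array([-8.18401807e-01,  2.55741549e-01,  1.06992569e-01, -4.77143853e-04,
       -1.42385463e+00, -2.84580206e-01]), 'qvel': array([-0.00125196, -0.00119054,  0.00029555, -0.00018174,  0.00011475,
       -0.00031006]), 'tau': array([ 2.22781396e-04, -3.86630881e+01,  2.37941301e+01,  5.36499068e+00,
       -6.00756757e-03, -8.07209489e-06]), 'eef_pos': array([ 0.2478569 , -0.49047649,  0.24739351]), 'ee_rot': array([[-8.92587694e-01, -4.50872949e-01, -8.90478265e-04],
       [-4.50873825e-01,  8.92586185e-01,  1.64196361e-03],
       [ 5.45116248e-05,  1.86708985e-03, -9.99998256e-01]]), 'ft_force': array([-0.00183082, -0.01437961,  0.92436294]), 'wrist_torque': array([-0.01660669, -0.03145564,  0.01267762]), 'finger_gap': 0.08536268611804539}
top [[448.23843532   0.         314.24814384]
 [  0.         448.23843532 201.04311533]
 [  0.           0.           1.        ]] [ 2.09241882 -2.14908893  0.20255306] [0.01801339 0.50808519 1.22090616]
side [[456.79444259   0.         323.50899039]
 [  0.         456.79444259 200.15075081]
 [  0.           0.           1.        ]] [ 2.09535783e+00 -4.39351899e-02  1.82108070e-03] [-0.5197548   0.07352703  1.2493597 ]
wrist [[283.18225782   0.         315.60999569]
 [  0.         283.18225782 200.93784478]
 [  0.           0.           1.        ]] [-1.54953886 -2.51673395 -0.39419325] [ 0.54858098 -0.03955777  0.37998122]
```

View pics/top0.png

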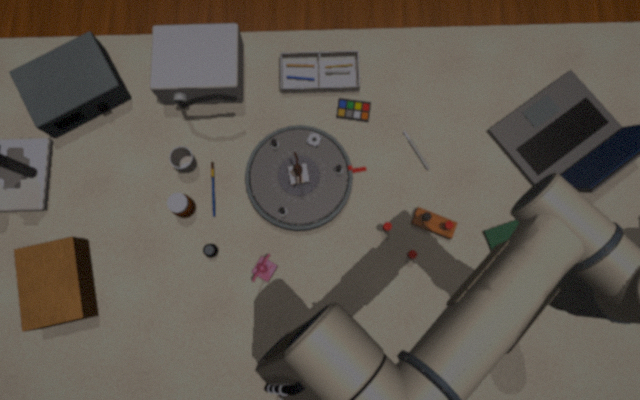

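View pics/side0.png

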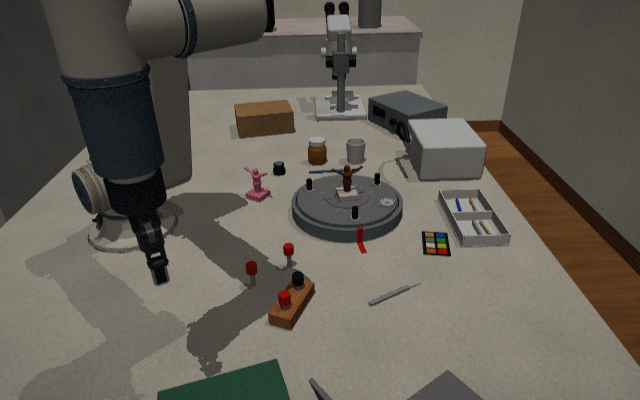

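View pics/wrist0.png

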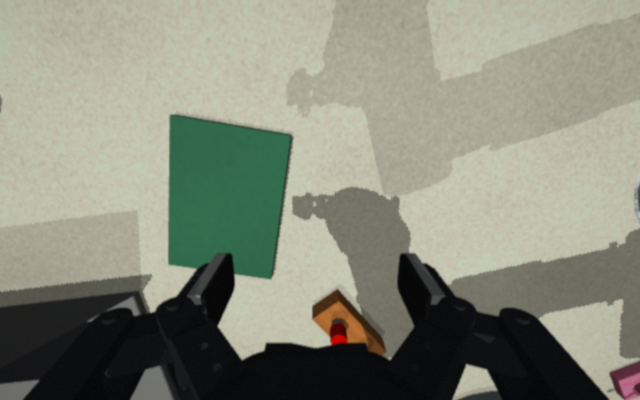

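```bash
cat > h.py <<'E'
import numpy as np, cv2
from bench import robot
def cam(d):
    R,_=cv2.Rodrigues(np.array(d["rvec"],float)); return np.array(d["K"]),R,np.array(d["tvec"],float).ravel()
def ray(d,uv,z):
    K,R,t=cam(d); v=R.T@np.linalg.inv(K)@np.array([uv[0],uv[1],1.]); c=-R.T@t
    return c+v*(z-c[2])/v[2]
def proj(d,P):
    K,R,t=cam(d); p=K@(R@np.array(P,float)+t); return p[:2]/p[2]
def crop(d,x0,y0,x1,y1,s,name):
    im=cv2.resize(d["frame"][y0:y1,x0:x1],None,fx=s,fy=s,interpolation=cv2.INTER_CUBIC)
    im=cv2.convertScaleAbs(im,alpha=1.6,beta=10)
    cv2.imwrite("pics/"+name,im)
E
python3 - <<'E'
from h import *
d=robot.snapshot("top"); crop(d,230,110,390,240,5,"t1.png"); crop(d,370,190,480,280,7,"t2.png")
for uv in [(0,0),(640,0),(0,400),(640,400),(388,227),(411,254),(424,215),(447,225),(298,177)]: print(uv,ray(d,uv,0.03).round(3))
d=robot.snapshot("side"); crop(d,220,230,330,340,5,"s2.png");crop(d,280,150,420,260,5,"s1.png")
K,R,t=cam(d); print(-R.T@t)
for uv in [(251,268),(288,250),(284,299),(297,278)]: print(uv,ray(d,uv,0.06).round(3))
E
```

```text
(0, 0) [1.185 0.979 0.03 ]
(640, 0) [ 1.127 -1.035  0.03 ]
(0, 400) [-0.003  0.852  0.03 ]
(640, 400) [-0.046 -0.842  0.03 ]
(388, 227) [ 0.431 -0.203  0.03 ]
(411, 254) [ 0.353 -0.263  0.03 ]
(424, 215) [ 0.463 -0.308  0.03 ]
(447, 225) [ 0.432 -0.371  0.03 ]
(298, 177) [0.584 0.05  0.03 ]
[ 0.49737702 -1.06075301  0.6810801 ]
(251, 268) [ 0.355 -0.272  0.06 ]
(288, 250) [ 0.433 -0.211  0.06 ]
(284, 299) [ 0.431 -0.374  0.06 ]
(297, 278) [ 0.455 -0.311  0.06 ]
```

View pics/t1.png

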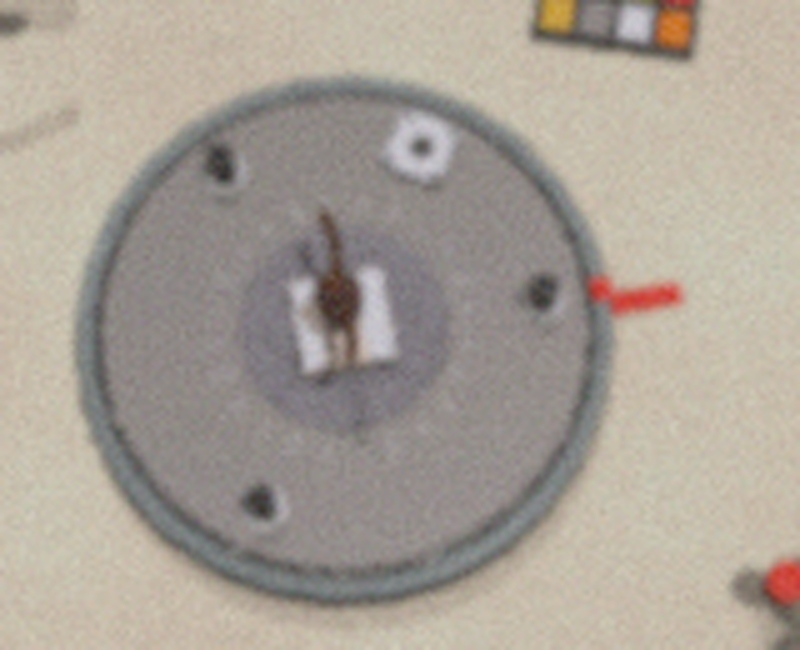

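View pics/t2.png

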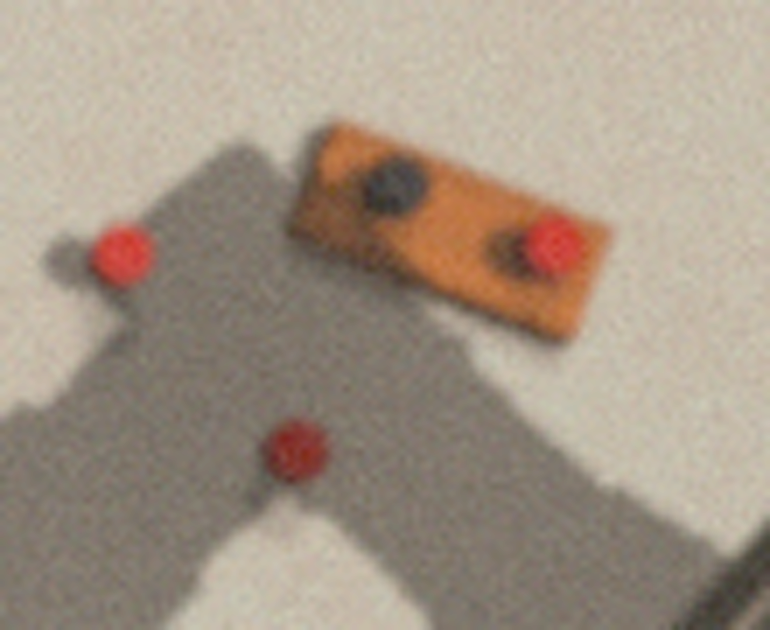

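View pics/s1.png

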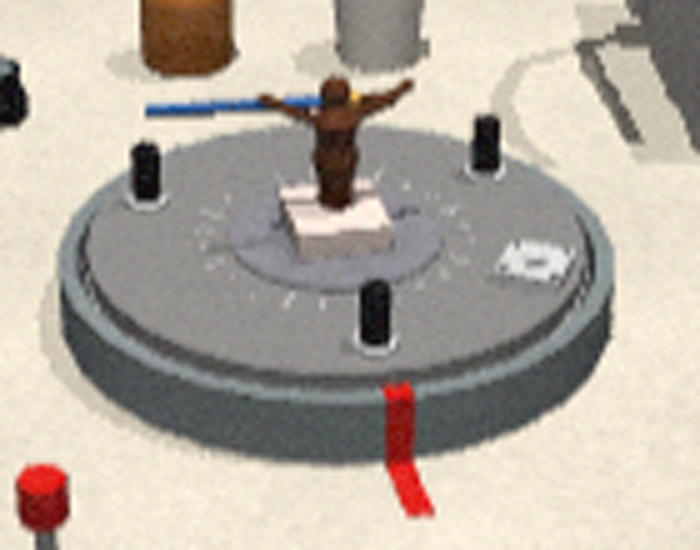

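View pics/s2.png

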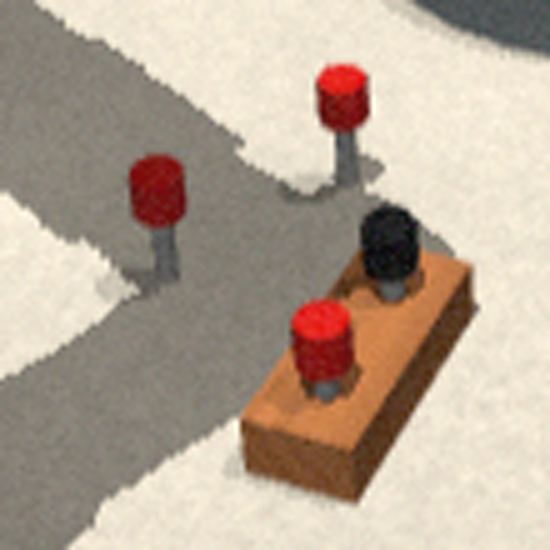

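```bash
cat >> h.py <<'E'
from scipy.optimize import least_squares
def tri(ds,uvs):
    A=[];b=[]
    for d,uv in zip(ds,uvs):
        K,R,t=cam(d); P=K@np.c_[R,t]
        for i in (0,1):
            r=uv[i]*P[2]-P[i]; A.append(r[:3]/np.linalg.norm(r[:3])); b.append(-r[3]/np.linalg.norm(r[:3]))
    x,res,_,_=np.linalg.lstsq(np.array(A),np.array(b),rcond=None); return x
E
python3 - <<'E'
from h import *
T=robot.snapshot("top");S=robot.snapshot("side");W=robot.snapshot("wrist")
s=robot.sense()
K,R,t=cam(W); c=-R.T@t; print("wristcam in tool",(s["ee_rot"].T@(c-s["eef_pos"])).round(3), (s["ee_rot"].T@R.T).round(2).tolist())
tc=lambda x,y:(230+x/5,110+y/5); sc=lambda x,y:(280+x/5,150+y/5)
t2=lambda x,y:(370+x/7,190+y/7); s2=lambda x,y:(220+x/5,230+y/5)
print("tops res: pin head top")
p=tri([T,S],[t2(553,242),s2(323,313)]);print(p.round(4), ray(T,t2(553,242),.067).round(4),ray(S,s2(323,313),.067).round(4))
print("black",ray(T,t2(396,184),.067).round(4),ray(S,s2(391,219),.067).round(4))
print("bush",ray(T,tc(422,147),.055).round(4),ray(S,sc(537,262),.055).round(4))
for n,a,b in [("a",(220,155),(488,120)),("c",(545,287),(376,285)),("b",(259,495),(146,148))]:
    print(n,ray(T,tc(*a),.083).round(4),ray(S,sc(*b),.083).round(4))
print("mark",ray(T,tc(600,288),.04).round(4),ray(S,sc(398,388),.04).round(4))
print("tape end",ray(T,tc(680,294),0).round(4),ray(S,sc(420,514),0).round(4), "stat head",ray(T,tc(338,297),.145).round(4),ray(S,sc(336,88),.145).round(4))
# rim ellipse points
L=[ (80,330),(340,78),(608,330),(352,603)]
for q in L: print(ray(T,tc(*q),.04).round(4))
E
```

```text
wristcam in tool [ 0.078  0.    -0.125] [[-0.0, -0.95, -0.3], [1.0, -0.0, 0.0], [-0.0, -0.3, 0.95]]
tops res: pin head top
[ 0.4303 -0.365   0.0682] [ 0.4287 -0.3656  0.067 ] [ 0.432  -0.3633  0.067 ]
black [ 0.4534 -0.3055  0.067 ] [ 0.4581 -0.3062  0.067 ]
bush [ 0.6888 -0.0008  0.055 ] [ 0.6935 -0.0028  0.055 ]
a [0.6777 0.1137 0.083 ] [0.6813 0.1124 0.083 ]
c [ 0.5956 -0.0672  0.083 ] [ 0.5999 -0.0681  0.083 ]
b [0.4819 0.0941 0.083 ] [0.4838 0.0902 0.083 ]
mark [ 0.6058 -0.1016  0.04  ] [ 0.609  -0.0984  0.04  ]
tape end [ 0.6116 -0.1526  0.    ] [ 0.6155 -0.1512  0.    ] stat head [0.5763 0.0465 0.145 ] [0.5868 0.0335 0.145 ]
[0.5889 0.1993 0.04  ]
[0.7378 0.0463 0.04  ]
[ 0.5807 -0.1052  0.04  ]
[0.4264 0.0456 0.04  ]
```

Candidates for the lock pin are the red heads at top-view px (388,227), (411,254) and (449,225). The last one, in the stand beside the black pin at y≈-0.365, is farthest right, so that is the one I choose, and the close crop confirms it. The pegs sit at px (274,141), (339,167) and (282,209), the bush at (314,139) and the tape at (350,168). From these the axis is at (0.587, 0.046), the block is at -24.5° and the tape at -82°, so the turn is about 57° clockwise. I'll turn first, using peg_c.

arm_command([
  [[0,0,0],[-30,13,0],0.5],
  [[0,0,0],[-48,21,0],0.35],
  [[0,0,0],[-48,21,0],0.35],
  [[0,0,0],[-48,21,0],0.35],
  [[0,0,0],[-48,21,0],0.35],
])

```text
t: 0.9
eef_pos: [0.3972, -0.3099, 0.2485]
ee_rot: [[-0.893, -0.451, 0.001], [-0.451, 0.893, -0.0], [-0.0, -0.0, -1.0]]
ft_force: [0.4, -0.2, 0.1]
finger_gap: 0.0298
```

arm_command([
  [[0,0,0],[-48,21,0],0.35],
  [[0,0,0],[-48,21,0],0.35],
  [[0,0,0],[-48,21,0],0.35],
  [[0,0,0],[-48,21,0],0.35],
  [[0,0,0],[-48,21,0],0.35],
])

```text
t: 1.4
eef_pos: [0.5566, -0.117, 0.2485]
ee_rot: [[-0.892, -0.451, 0.001], [-0.451, 0.892, -0.0], [-0.0, -0.0, -1.0]]
ft_force: [0.8, -0.9, 0.1]
finger_gap: 0.0298
```

arm_command([
  [[0,0,-8.5],[-30,12,0],0.35],
  [[0,0,-8.5],[0,0,0],0.35],
  [[0,0,-8.5],[0,0,0],0.35],
  [[0,0,-8.5],[0,0,0],0.35],
  [[0,0,-8.5],[0,0,0],0.35],
])

```text
t: 1.9
eef_pos: [0.577, -0.0944, 0.2482]
ee_rot: [[-0.347, -0.938, -0.0], [-0.938, 0.347, 0.0], [0.0, 0.0, -1.0]]
ft_force: [-0.4, -0.2, -0.4]
finger_gap: 0.0296
```

arm_command([
  [[0,0,-8.5],[0,0,0],0.35],
  [[0,0,-8.5],[0,0,0],0.35],
  [[0,0,-8.5],[0,0,0],0.35],
  [[0,0,-0.7],[0,0,20],0.35],
  [[0,0,0],[0,0,20],0.35],
])

```text
t: 2.4
eef_pos: [0.5773, -0.0946, 0.2083]
ee_rot: [[0.096, -0.995, 0.002], [-0.995, -0.096, 0.0], [-0.0, -0.002, -1.0]]
ft_force: [-1.2, -0.3, 0.0]
finger_gap: 0.0299
```

arm_command([
  [[0,0,0],[-12,-11.5,20],0.35],
  [[0,0,0],[-12,-11.5,30],0.35],
  [[0,0,0],[0,0,30],0.35],
  [[0,0,0],[0,0,13],0.35],
  [[0,0,0],[0,0,0],0.35],
])

```text
t: 2.9
eef_pos: [0.5963, -0.0687, 0.1134]
ee_rot: [[0.096, -0.995, -0.004], [-0.995, -0.096, -0.0], [-0.0, 0.004, -1.0]]
ft_force: [-0.6, -0.7, 0.3]
finger_gap: 0.0297
```

```bash
python3 - <<'E'
from h import *
S=robot.snapshot("side");W=robot.snapshot("wrist")
crop(S,280,130,420,250,5,"s3.png"); cv2.imwrite("pics/w3.png",W["frame"])
print(robot.sense()["eef_pos"],proj(W,[.5978,-.0685,.083]))
E
```

```text
[ 0.59824559 -0.06893859  0.11664026] [314.34345382 243.72869716]
```

View pics/s3.png

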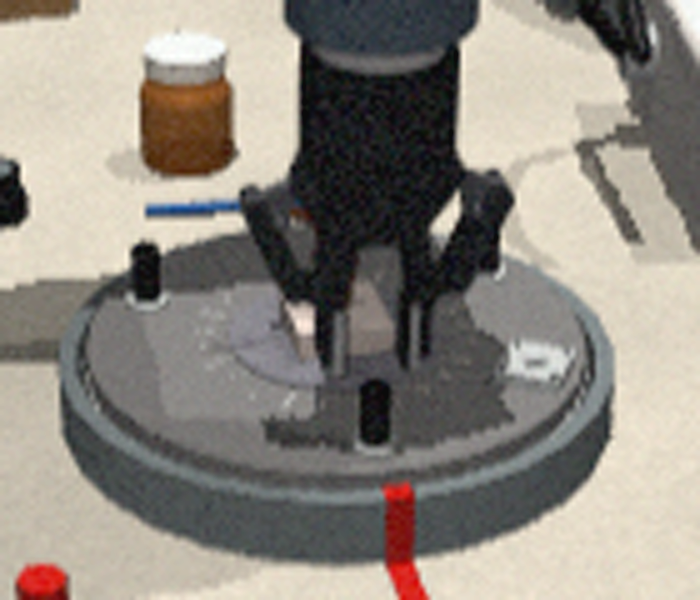

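View pics/w3.png

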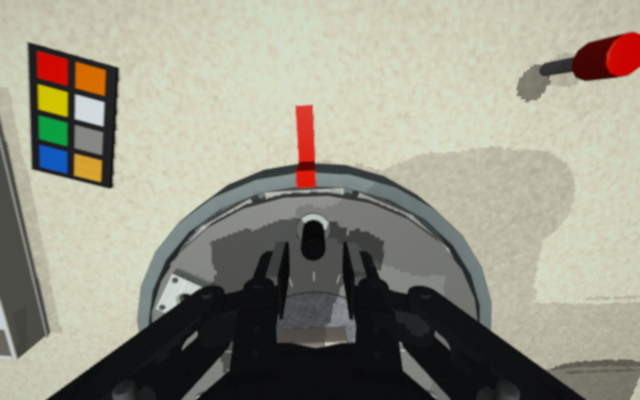

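The wrist view shows peg_c (top near px (313,246)) midway between the open fingers, against a predicted (314,244). I'll lower the fingers around it.

arm_command([
  [[0,0,0],[0,0,15],0.35],
  [[0,0,0],[0,0,15],0.35],
  [[0,0,0],[0,0,10],0.35],
  [[0,0,0],[0,0,0],0.24],
  [[0,0,0],[0,0,0],0.24],
])

```text
t: 3.5
eef_pos: [0.5982, -0.0687, 0.0765]
ee_rot: [[0.096, -0.995, 0.002], [-0.995, -0.096, -0.0], [0.0, -0.002, -1.0]]
ft_force: [0.0, -0.5, -0.2]
finger_gap: 0.0206
```

arm_command([
  [[0,0,0.5],[0,1,0],0.24],
  [[0,0,1],[0,2,0],0.24],
  [[0,0,1.5],[0,3,0],0.24],
])

```text
t: 3.8
eef_pos: [0.5926, -0.069, 0.0764]
ee_rot: [[0.042, -0.999, 0.003], [-0.999, -0.042, 0.0], [0.0, -0.003, -1.0]]
ft_force: [1.6, 0.5, 2.1]
finger_gap: 0.0205
```

arm_command([
  [[0,0,2],[-0.1,4,0],0.24],
  [[0,0,2.5],[-0.1,5,0],0.24],
  [[0,0,2.5],[-0.1,5,0],0.24],
  [[0,0,2.5],[-0.1,5,0],0.24],
  [[0,0,2.5],[-0.1,5,0],0.24],
])

```text
t: 4.3
eef_pos: [0.5682, -0.0676, 0.0762]
ee_rot: [[-0.168, -0.986, 0.002], [-0.986, 0.168, -0.0], [-0.0, -0.002, -1.0]]
ft_force: [2.0, 0.6, 1.6]
finger_gap: 0.0204
```

arm_command([
  [[0,0,2.5],[-0.1,5,0],0.24],
  [[0,0,2.5],[-0.1,5,0],0.24],
  [[0,0,2.5],[-0.1,5,0],0.24],
  [[0,0,2.5],[-0.1,5,0],0.24],
  [[0,0,2.5],[-0.1,5,0],0.24],
])

```text
t: 4.8
eef_pos: [0.5441, -0.061, 0.0762]
ee_rot: [[-0.377, -0.926, 0.002], [-0.926, 0.377, -0.0], [-0.0, -0.002, -1.0]]
ft_force: [1.3, -1.4, 1.6]
finger_gap: 0.0206
```

arm_command([
  [[0,0,2.5],[-0.1,5,0],0.24],
  [[0,0,2.5],[-0.1,5,0],0.24],
  [[0,0,2.5],[-0.1,5,0],0.24],
  [[0,0,2.5],[-0.1,5,0],0.24],
  [[0,0,2.5],[-0.1,5,0],0.24],
])

```text
t: 5.3
eef_pos: [0.5218, -0.0494, 0.0761]
ee_rot: [[-0.569, -0.823, 0.002], [-0.823, 0.569, -0.001], [-0.0, -0.002, -1.0]]
ft_force: [1.5, -2.0, 1.1]
finger_gap: 0.0203
```

arm_command([
  [[0,0,2.5],[-0.1,5,0],0.24],
  [[0,0,2.5],[-0.1,5,0],0.24],
  [[0,0,2.5],[-0.1,5,0],0.24],
  [[0,0,2],[-0.1,4,0],0.24],
  [[0,0,1.5],[-0.1,3,0],0.24],
])

```text
t: 5.8
eef_pos: [0.5046, -0.0353, 0.0758]
ee_rot: [[-0.715, -0.699, 0.0], [-0.699, 0.715, -0.001], [0.0, -0.001, -1.0]]
ft_force: [0.8, -1.2, 1.1]
finger_gap: 0.0205
```

```bash
python3 - <<'E'
from h import *
s=robot.sense();p=s["eef_pos"]-[.5867,.0458,0];print(s["eef_pos"],np.hypot(*p[:2]),np.degrees(np.arctan2(p[1],p[0])),s["ft_force"])
S=robot.snapshot("side")
crop(S,280,130,420,250,5,"s4.png")
for th in (-75,-80,-82): 
  a=np.radians(th);print(th,(proj(S,[.5867+.115*np.cos(a),.0458+.115*np.sin(a),.055])-[280,130])*5)
E
```

```text
[ 0.50455658 -0.03532882  0.07582556] 0.11545313161748874 -135.3560412999754 [ 0.78852159 -1.22221483  1.11288274]
-75 [406.65468776 427.75082326]
-80 [388.10103775 430.58338417]
-82 [380.52652923 431.47349371]
```

View pics/s4.png

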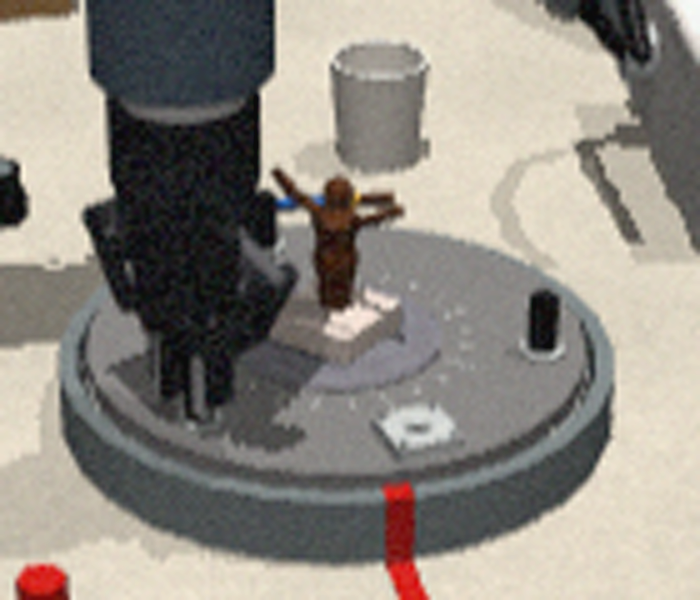

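The disc has turned and the statuette is still standing. The block's bush is at side px (363.6,215.6), with about 8° still to go to the tape.

arm_command([
  [[0,0,2],[-0.2,4,0],0.24],
  [[0,0,2.5],[-0.2,5,0],0.24],
  [[0,0,2],[-0.2,4,0],0.24],
  [[0,0,1],[-0.1,2,0],0.24],
  [[0,0,0.5],[0,1,0],0.24],
])

```text
t: 6.35
eef_pos: [0.4945, -0.0227, 0.0754]
ee_rot: [[-0.804, -0.595, -0.0], [-0.595, 0.804, -0.0], [0.0, -0.0, -1.0]]
ft_force: [0.7, -2.1, 1.9]
finger_gap: 0.0204
```

```bash
python3 - <<'E'
from h import *
s=robot.sense();p=s["eef_pos"]-[.5867,.0458,0];print(s["eef_pos"],np.hypot(*p[:2]),np.degrees(np.arctan2(p[1],p[0])),s["ft_force"])
S=robot.snapshot("side");crop(S,280,130,420,250,5,"s5.png")
T=robot.snapshot("top"); crop(T,230,110,390,240,5,"t5.png")
E
```

```text
[ 0.49448903 -0.02271598  0.07542845] 0.11487950918365969 -143.3863581926364 [ 0.73593669 -2.06072914  1.91475424]
```

View pics/s5.png

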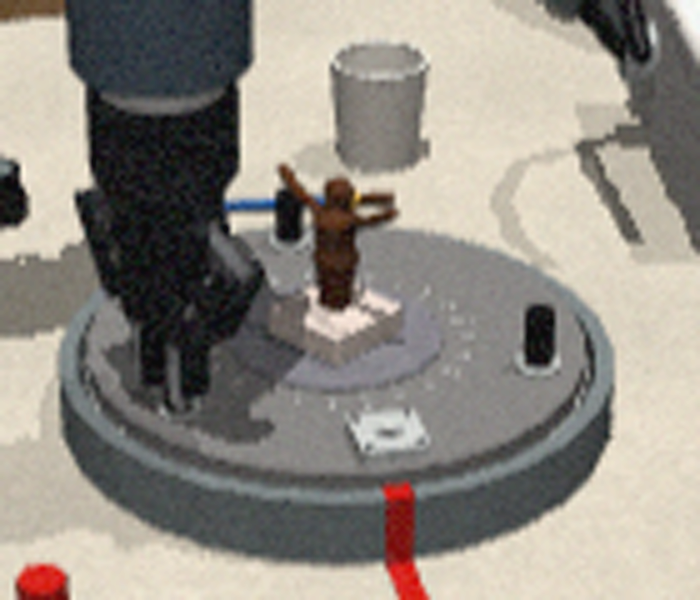

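View pics/t5.png

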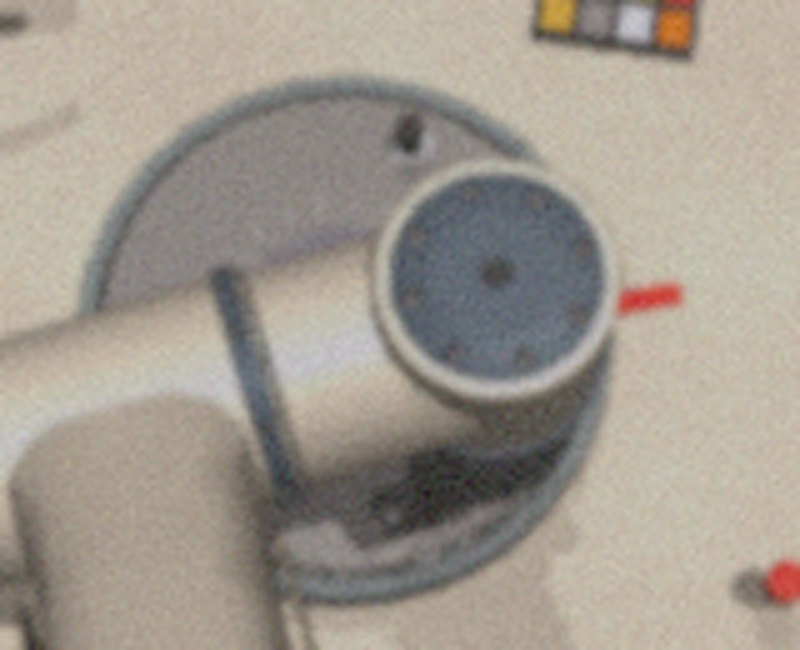

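The bush now stands at side px (358,216), in line with the tape, and the statuette is upright. I'll back off the peg and go for the pin.

arm_command([
  [[0,0,0],[0,-2,0],0.35],
  [[0,0,0],[0,0,-10],0.38],
  [[0,0,0],[0,0,-30],0.5],
  [[0,0,0],[0,0,-40],0.5],
  [[0,0,0],[30,-28,-10],0.5],
])

```text
t: 6.95
eef_pos: [0.4919, -0.0625, 0.1705]
ee_rot: [[-0.801, -0.599, 0.009], [-0.599, 0.801, 0.0], [-0.007, -0.005, -1.0]]
ft_force: [1.8, -1.2, -0.3]
finger_gap: 0.043
```

arm_command([
  [[0,0,0],[36,-33,0],0.5],
  [[0,0,0],[36,-33,0],0.5],
  [[0,0,0],[36,-33,0],0.5],
  [[0,0,0],[36,-33,0],0.5],
  [[0,0,0],[36,-33,0],0.5],
])

```text
t: 7.45
eef_pos: [0.4415, -0.306, 0.1662]
ee_rot: [[-0.804, -0.595, 0.001], [-0.595, 0.804, -0.0], [-0.001, -0.001, -1.0]]
ft_force: [1.4, 1.0, 0.2]
finger_gap: 0.0428
```

arm_command([
  [[0,0,0],[30,-28,0],0.5],
  [[0,0,-7.5],[15,-14,0],0.5],
  [[0,0,-7.5],[0,0,0],0.5],
  [[0,0,-7.5],[0,0,0],0.5],
  [[0,0,-7.5],[0,0,0],0.5],
])

```text
t: 7.95
eef_pos: [0.4307, -0.365, 0.1658]
ee_rot: [[-0.394, -0.919, 0.0], [-0.919, 0.394, 0.0], [-0.0, -0.0, -1.0]]
ft_force: [0.8, -0.1, -0.4]
finger_gap: 0.0426
```

```bash
python3 - <<'E'
from h import *
s=robot.sense();print(s["eef_pos"],s["ee_rot"].round(3).tolist())
S=robot.snapshot("side");crop(S,210,200,350,320,5,"s6.png");crop(S,280,130,420,250,5,"s7.png")
T=robot.snapshot("top"); crop(T,230,110,390,240,5,"t7.png")
W=robot.snapshot("wrist");cv2.imwrite("pics/w6.png",W["frame"]);print(proj(W,[.4303,-.3645,.067]))
E
```

```text
[ 0.43073124 -0.36502205  0.16583071] [[-0.394, -0.919, 0.0], [-0.919, 0.394, 0.0], [-0.0, -0.0, -1.0]]
[315.75356519 208.01477707]
```

View pics/w6.png

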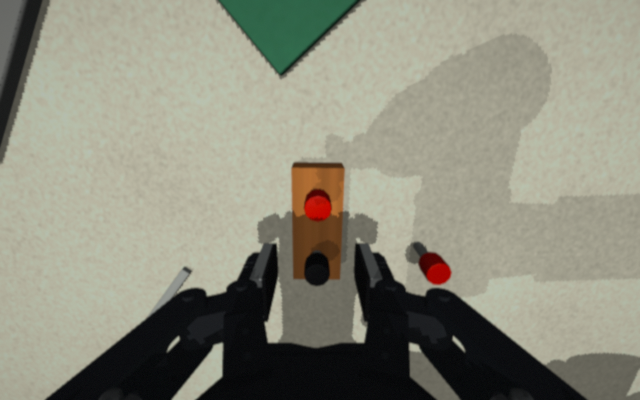

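View pics/t7.png

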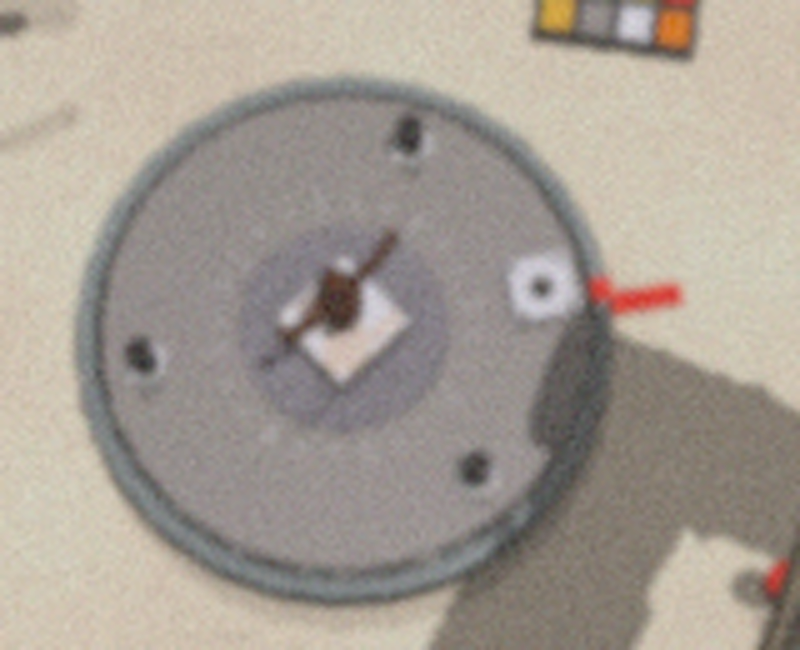

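View pics/s7.png

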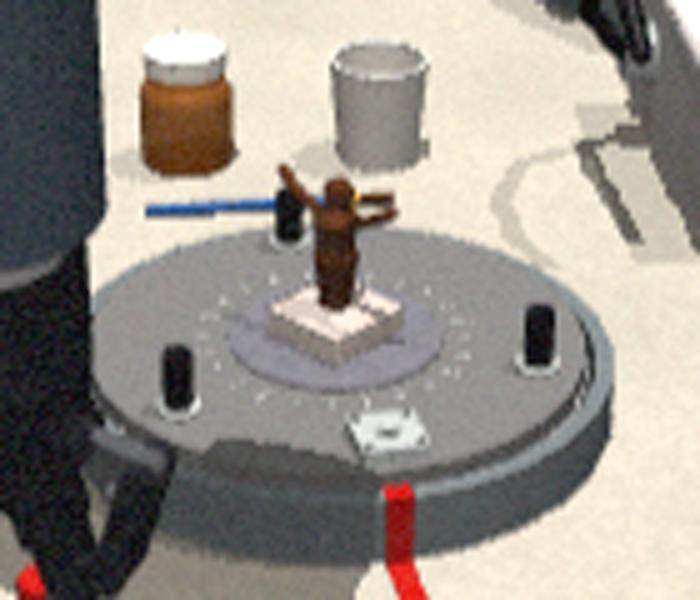

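```bash
python3 - <<'E'
from h import *
s=robot.sense()
T=robot.snapshot("top");S=robot.snapshot("side");W=robot.snapshot("wrist")
print("bush",ray(T,(230+543/5,110+287/5),.055),ray(S,(280+390/5,130+431/5),.055),tri([T,S],[(230+543/5,110+287/5),(280+390/5,130+431/5)]))
# bright-red top face in wrist
f=W["frame"][150:240,280:350].astype(int); m=((f[:,:,2]>190)&(f[:,:,1]<70)).astype(np.uint8)
n,l,st,c=cv2.connectedComponentsWithStats(m); i=1+np.argmax(st[1:,4]); print(st[i],c[i]+[280,150])
p=ray(W,c[i]+[280,150],.067);print(p, s["ee_rot"].T@(p-s["eef_pos"]))
crop(W,280,150,350,240,6,"w7.png")
E
```

```text
bush [ 0.60321471 -0.06774055  0.055     ] [ 0.60760389 -0.06791188  0.055     ] [ 0.60560443 -0.06769363  0.05423829]
[ 26  50  23  17 233] [315.30472103 208.40343348]
[ 0.43074062 -0.36423521  0.067     ] [-0.00037122  0.00039206  0.09876817]
```

View pics/w7.png

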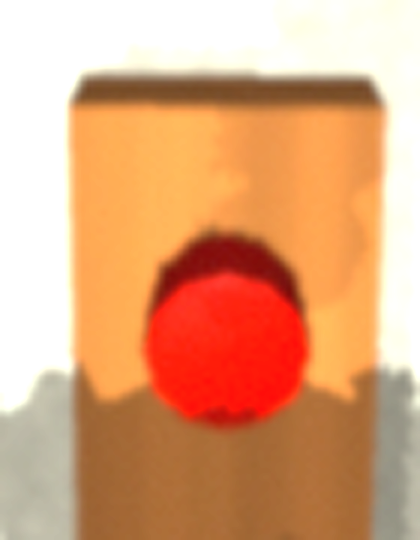

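The close crop shows the chosen red head at wrist px (318,208), in the stand with the black head beyond it. It sits about 1.8 mm to +y in the tool frame, so I'll correct for that and descend.

arm_command([
  [[0,0,0],[0,1.5,20],0.5],
  [[0,0,0],[0,0,35],0.5],
  [[0,0,0],[0,0,30],0.5],
  [[0,0,0],[0,0,15],0.5],
  [[0,0,0],[0,0,9],0.5],
])

```text
t: 8.75
eef_pos: [0.4287, -0.3636, 0.0548]
ee_rot: [[-0.4, -0.916, -0.002], [-0.916, 0.4, 0.001], [-0.0, 0.002, -1.0]]
ft_force: [-0.4, -0.8, -0.9]
finger_gap: 0.0428
```

arm_command([
  [[0,0,0],[0,0,0],0.35],
  [[0,0,0],[0,0,0],0.1],
  [[0,0,0],[0,0,0],0.1],
  [[0,0,0],[0,0,0],0.1],
])

```text
t: 9.15
eef_pos: [0.4299, -0.3643, 0.0571]
ee_rot: [[-0.399, -0.917, 0.001], [-0.917, 0.399, -0.001], [0.0, -0.002, -1.0]]
ft_force: [0.1, 0.9, -0.7]
finger_gap: 0.0219
```

arm_command([
  [[0,0,0],[0,0,0],0.0],
  [[0,0,0],[0,0,-5],0.0],
  [[0,0,0],[0,0,-15],0.0],
  [[0,0,0],[0,0,-20],0.0],
  [[0,0,0],[0,0,-20],0.0],
])

```text
t: 9.65
eef_pos: [0.4293, -0.364, 0.1173]
ee_rot: [[-0.399, -0.917, -0.0], [-0.917, 0.399, -0.0], [0.0, 0.0, -1.0]]
ft_force: [-0.5, -0.0, -0.6]
finger_gap: 0.0222
```

```bash
python3 - <<'E'
from h import *
s=robot.sense();print(s["eef_pos"],s["finger_gap"])
S=robot.snapshot("side");crop(S,210,200,350,320,5,"s8.png")
E
```

```text
[ 0.42925527 -0.36404001  0.11728837] 0.022233935351223717
```

View pics/s8.png

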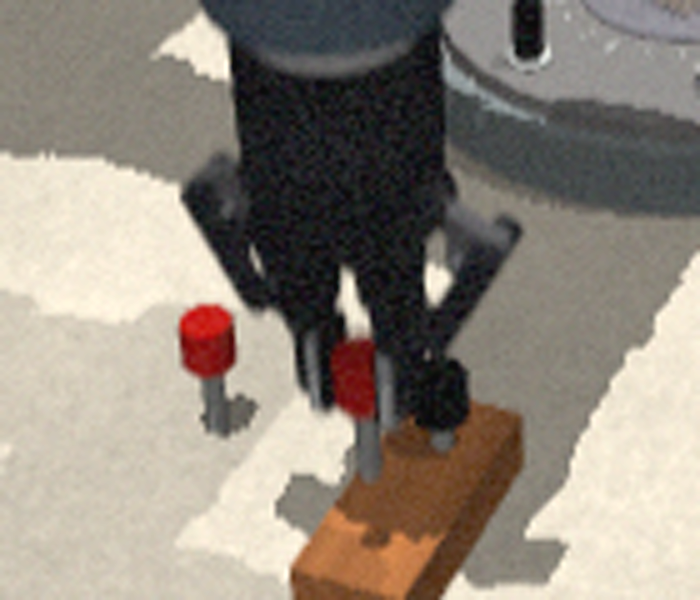

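arm_command([
  [[0,0,0],[0,0,-33],0.0],
  [[0,0,0],[-22,-2.2,0],0.0],
  [[0,0,0],[-40,-5,0],0.0],
  [[0,0,0],[-40,-5,0],0.0],
  [[0,0,0],[-40,-5,0],0.0],
])

```text
t: 10.2
eef_pos: [0.5024, -0.2395, 0.1497]
ee_rot: [[-0.399, -0.917, 0.001], [-0.917, 0.399, -0.0], [-0.0, -0.001, -1.0]]
ft_force: [0.8, -0.7, -0.9]
finger_gap: 0.0221
```

arm_command([
  [[0,0,0],[-40,-5,0],0.0],
  [[0,0,0],[-40,-5,0],0.0],
  [[0,0,0],[-40,-5,0],0.0],
  [[0,0,0],[-40,-5,0],0.0],
  [[0,0,0],[-30,-4,0],0.0],
])

```text
t: 10.7
eef_pos: [0.6005, -0.0738, 0.1495]
ee_rot: [[-0.398, -0.918, 0.001], [-0.918, 0.398, 0.0], [-0.0, -0.0, -1.0]]
ft_force: [0.0, 0.1, -0.6]
finger_gap: 0.0215
```

arm_command([
  [[0,0,0],[-10,-1,8],0.0],
  [[0,0,0],[0,0,5],0.0],
  [[0,0,0],[0,0,0],0.0],
])

```text
t: 11.0
eef_pos: [0.6033, -0.0678, 0.135]
ee_rot: [[-0.399, -0.917, -0.003], [-0.917, 0.399, -0.0], [0.001, 0.002, -1.0]]
ft_force: [0.5, -0.1, -1.6]
finger_gap: 0.022
```

```bash
python3 - <<'E'
from h import *
s=robot.sense();print(s["eef_pos"],s["ee_rot"].round(3).tolist())
S=robot.snapshot("side");crop(S,300,130,420,230,6,"s9.png")
W=robot.snapshot("wrist");crop(W,220,120,420,270,4,"w9.png")
E
```

```text
[ 0.60331575 -0.06776699  0.13504738] [[-0.399, -0.917, -0.003], [-0.917, 0.399, -0.0], [0.001, 0.002, -1.0]]
```

View pics/s9.png

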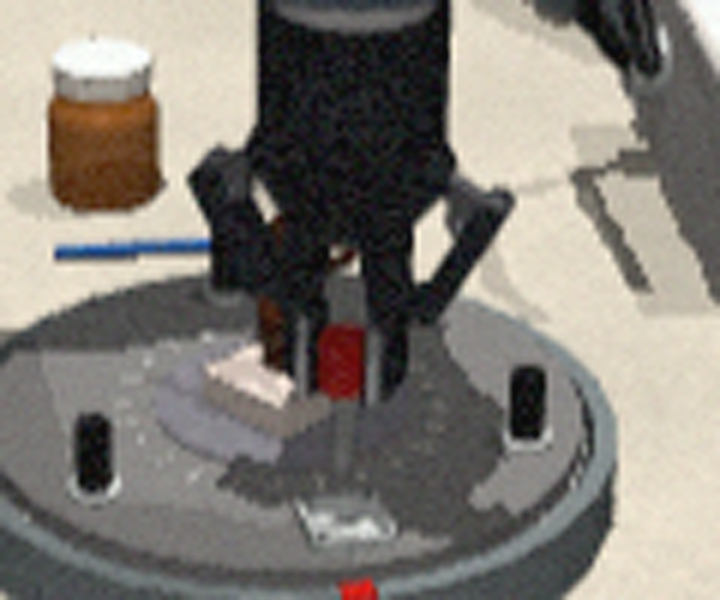

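View pics/w9.png

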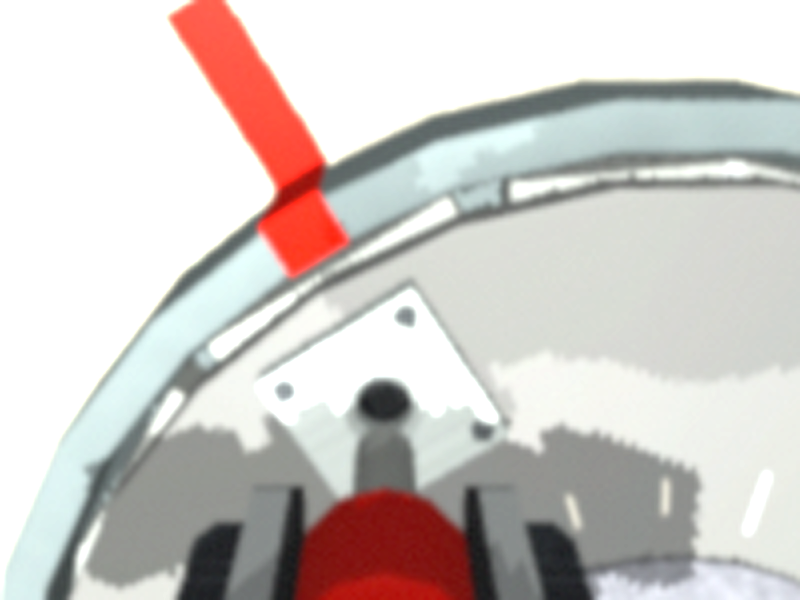

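```bash
python3 - <<'E'
from h import *
s=robot.sense();R=s["ee_rot"];p=s["eef_pos"]
S=robot.snapshot("side");W=robot.snapshot("wrist")
h=ray(W,(220+384/4,120+402/4),.055); print("hole",h,R.T@(h-p))
ft=p-np.array([0,0,.0525]); 
print("foot pred W",(proj(W,ft)-[220,120])*4,"foot pred S",(proj(S,ft)-[300,130])*6,"head S",(proj(S,p)-[300,130])*6)
b=p.copy(); b[2]=.055; print("below S",(proj(S,b)-[300,130])*6, "below W",(proj(W,b)-[220,120])*4)
crop(S,340,175,380,225,14,"s10.png")
E
```

```text
hole [ 0.60501411 -0.0640491   0.055     ] [-0.00448441  0.00064344  0.08130703]
foot pred W [380.42297739 440.29955005] foot pred S [340.69173745 460.38660796] head S [343.18899125 351.48916429]
below S [339.3689452  518.06944874] below W [380.56307602 380.76810029]
```

View pics/s10.png

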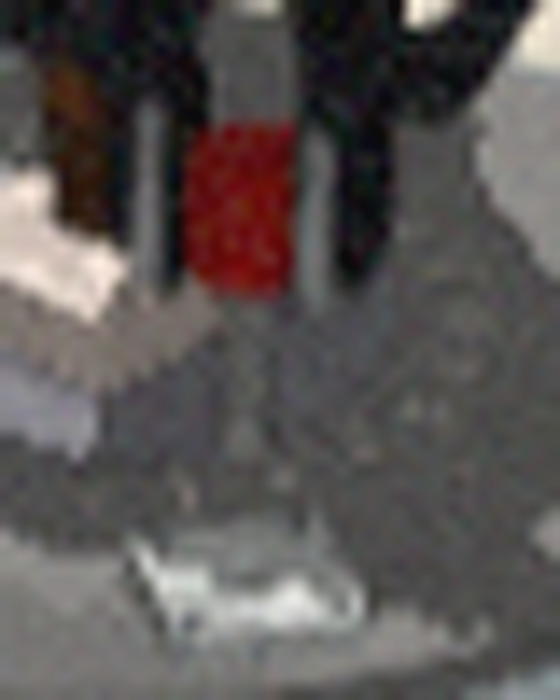

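arm_command([
  [[0,0,0],[-2.5,0,8],0.0],
  [[0,0,0],[0,0,8],0.0],
  [[0,0,0],[0,0,3],0.0],
  [[0,0,0],[0,0,0],0.0],
])

```text
t: 11.6
eef_pos: [0.6048, -0.065, 0.1162]
ee_rot: [[-0.399, -0.917, -0.002], [-0.917, 0.399, -0.0], [0.001, 0.002, -1.0]]
ft_force: [0.2, -0.3, -1.3]
finger_gap: 0.022
```

```bash
python3 - <<'E'
from h import *
s=robot.sense();R=s["ee_rot"];p=s["eef_pos"];print(p,s["ft_force"])
W=robot.snapshot("wrist");crop(W,270,180,370,255,8,"w11.png")
S=robot.snapshot("side");crop(S,330,165,390,225,10,"s11.png")
for dz in (-.0525,): print((proj(W,p+[0,0,dz])-[270,180])*8,(proj(S,p+[0,0,dz])-[330,165])*10)
E
```

```text
[ 0.60484059 -0.06501435  0.11623897] [ 0.21651268 -0.30365937 -1.3338507 ]
[357.54273974 403.46568127] [268.87577002 477.50133292]
```

View pics/w11.png

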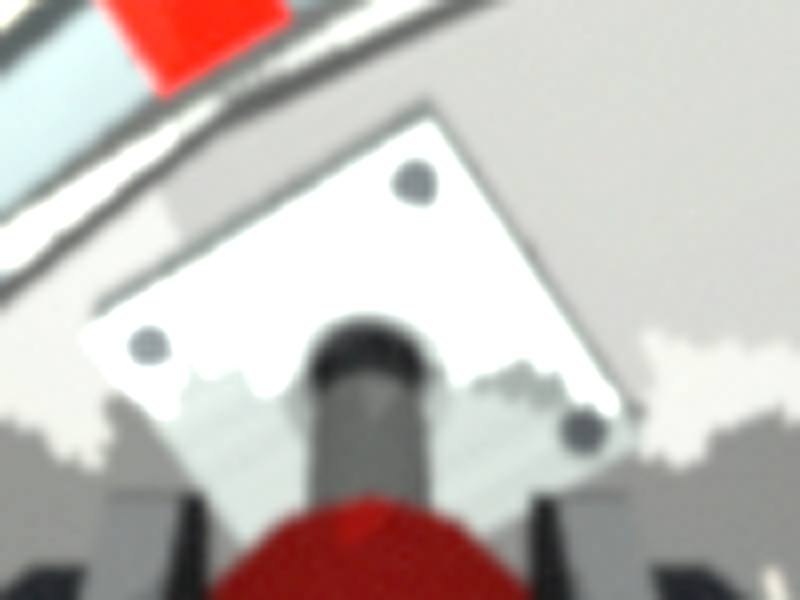

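View pics/s11.png

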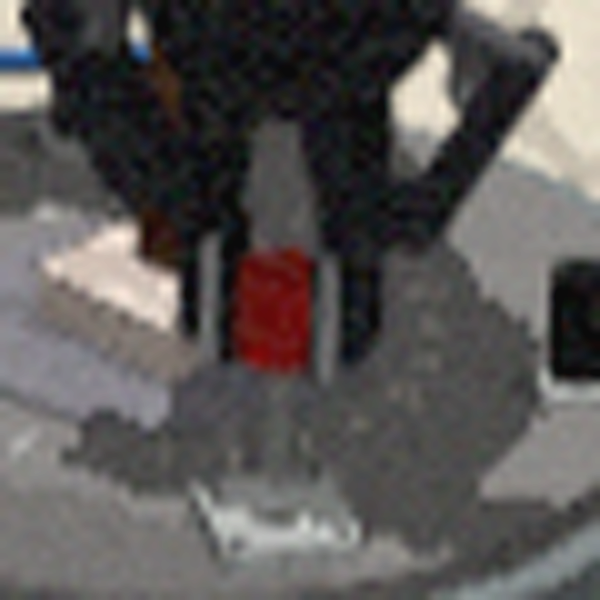

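The wrist view has the shank at column 370 and the hole at column 367, with the radial error under 1 mm. I'll insert slowly and watch the force.

arm_command([
  [[0,0,0],[0,0,4],0.0],
  [[0,0,0],[0,0,3],0.0],
  [[0,0,0],[0,0,3],0.0],
  [[0,0,0],[0,0,2],0.0],
])

```text
t: 12.1
eef_pos: [0.6053, -0.0649, 0.1049]
ee_rot: [[-0.399, -0.917, -0.0], [-0.917, 0.399, -0.0], [0.0, 0.0, -1.0]]
ft_force: [0.1, 0.3, -0.3]
finger_gap: 0.0226
```

arm_command([
  [[0,0,0],[0,0,2],0.0],
  [[0,0,0],[0,0,2],0.0],
])

```text
t: 12.3
eef_pos: [0.6055, -0.0649, 0.1012]
ee_rot: [[-0.399, -0.917, 0.0], [-0.917, 0.399, 0.0], [-0.0, -0.0, -1.0]]
ft_force: [-0.9, 1.2, -0.2]
finger_gap: 0.0223
```

arm_command([
  [[0,0,0],[0,0,4],0.0],
  [[0,0,0],[0,0,4],0.0],
  [[0,0,0],[0,0,3],0.0],
  [[0,0,0],[0,0,1],0.0],
])

```text
t: 12.7
eef_pos: [0.6052, -0.0649, 0.0887]
ee_rot: [[-0.399, -0.917, -0.001], [-0.917, 0.399, -0.0], [0.0, 0.001, -1.0]]
ft_force: [-1.7, 1.1, 0.1]
finger_gap: 0.0222
```

```bash
python3 - <<'E'
from h import *
s=robot.sense();R=s["ee_rot"];p=s["eef_pos"];print(p,s["ft_force"])
W=robot.snapshot("wrist");crop(W,270,180,370,255,8,"w12.png")
S=robot.snapshot("side");crop(S,330,165,390,225,10,"s12.png")
E
```

```text
[ 0.60521853 -0.06492853  0.0887069 ] [-1.69047992  1.13546314  0.09320396]
```

View pics/s12.png

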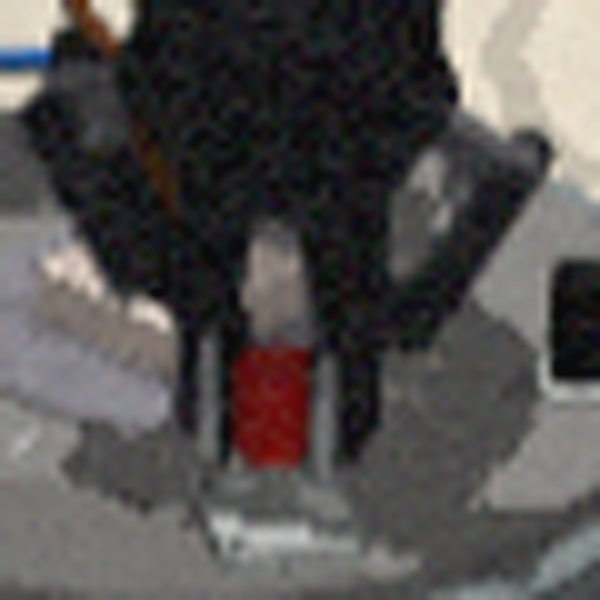

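View pics/w12.png

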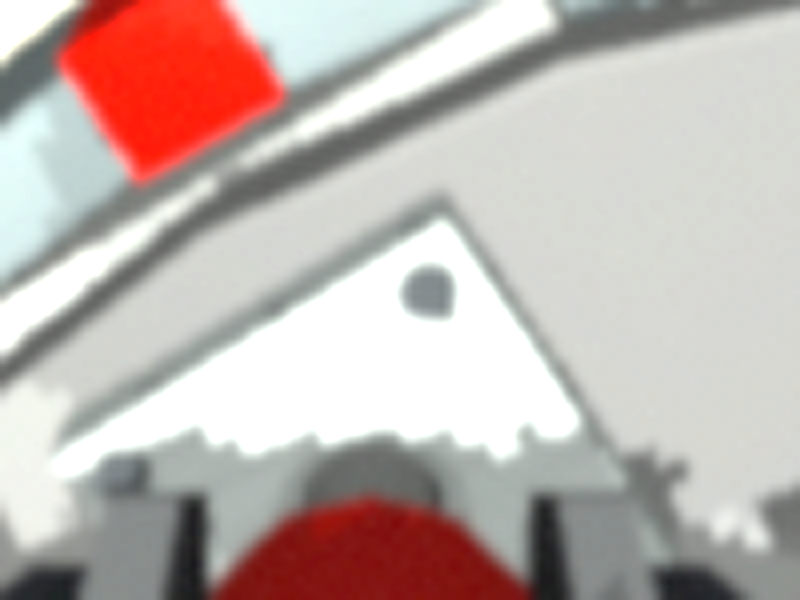

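arm_command([
  [[0,0,0],[0,0,0],0.3],
  [[0,0,0],[0,0,0],0.45],
  [[0,0,0],[0,0,-5],0.5],
  [[0,0,0],[0,0,-25],0.5],
  [[0,0,0],[0,0,-40],0.5],
])

```text
t: 13.3
eef_pos: [0.6039, -0.065, 0.158]
ee_rot: [[-0.399, -0.917, -0.005], [-0.917, 0.399, -0.0], [0.002, 0.005, -1.0]]
ft_force: [2.2, 0.4, 0.5]
finger_gap: 0.0427
```

arm_command([
  [[0,0,0],[0,10,-8],0.5],
  [[0,0,0],[1.5,35,0],0.35],
  [[0,0,0],[2,35,0],0.35],
  [[0,0,0],[2,26.6,0],0.35],
  [[0,0,7.5],[1,10,0],0.35],
])

```text
t: 13.8
eef_pos: [0.494, -0.0239, 0.1682]
ee_rot: [[-0.516, -0.857, 0.001], [-0.857, 0.516, 0.001], [-0.001, -0.001, -1.0]]
ft_force: [0.6, -0.0, 0.2]
finger_gap: 0.0299
```

arm_command([
  [[0,0,7.5],[0,0,0],0.35],
  [[0,0,7.5],[0,0,0],0.35],
  [[0,0,7.5],[0,0,20],0.35],
  [[0,0,0],[0,0,20],0.35],
  [[0,0,0],[0,0,0],0.35],
])

```text
t: 14.3
eef_pos: [0.4942, -0.0245, 0.1254]
ee_rot: [[-0.804, -0.595, -0.004], [-0.595, 0.804, -0.0], [0.004, 0.002, -1.0]]
ft_force: [-0.0, -0.6, -0.8]
finger_gap: 0.0301
```

```bash
python3 - <<'E'
from h import *
s=robot.sense();R=s["ee_rot"];p=s["eef_pos"];print(p,s["ft_force"],R.round(3).tolist())
d=np.array([.4957,-.0243,.0755])-p;print((R.T@d).round(4))
W=robot.snapshot("wrist");cv2.imwrite("pics/w13.png",W["frame"]);print(proj(W,[.4957,-.0243,.083]))
S=robot.snapshot("side");crop(S,280,130,420,250,5,"s13.png")
E
```

```text
[ 0.49415835 -0.02453117  0.12542904] [-0.0102136  -0.59290056 -0.79619516] [[-0.804, -0.595, -0.004], [-0.595, 0.804, -0.0], [0.004, 0.002, -1.0]]
[-0.0016 -0.0008  0.0499]
[313.5409431  239.27809369]
```

View pics/s13.png

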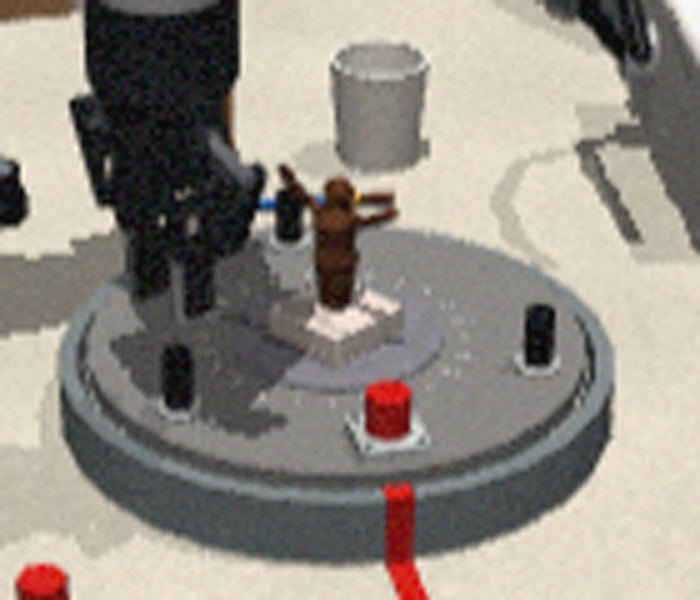

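View pics/w13.png

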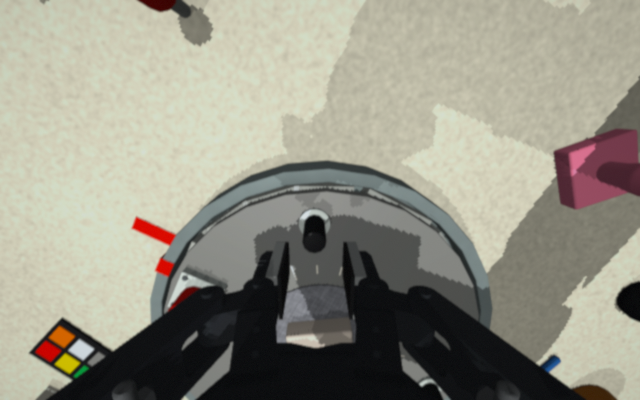

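```bash
python3 - <<'E'
from h import *
S=robot.snapshot("side");crop(S,335,190,385,235,14,"s14.png")
for z in (.055,.063,.071,.079,.087,.095): print(z,(proj(S,[.6055,-.066,z])-[335,190])*14)
E
```

```text
0.055 [309.57424692 361.64085935]
0.063 [310.4485652  324.64033638]
0.071 [311.32888439 287.3858586 ]
0.079 [312.2152665  249.87480244]
0.087 [313.10777439 212.1045081 ]
0.095 [314.00647176 174.07227888]
```

View pics/s14.png

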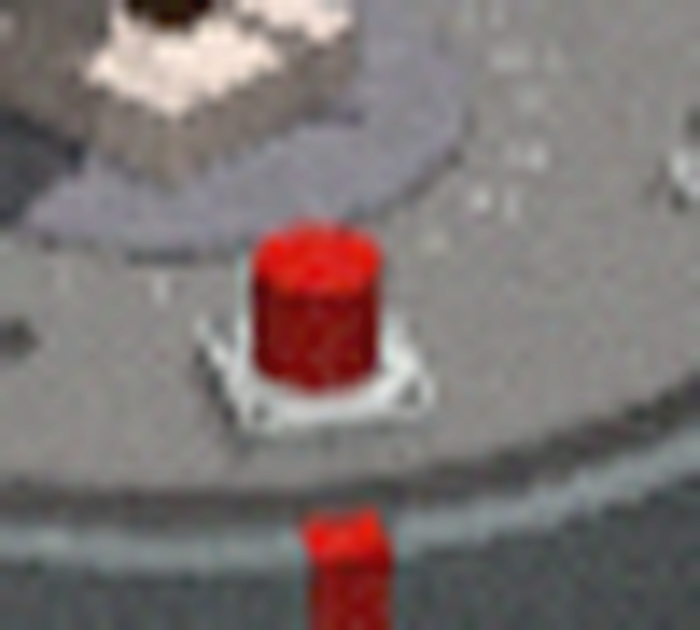

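The side view shows the red head sitting directly on the block. Its top is at px row ≈208, which is z≈0.078 (home 0.079, standing 0.095), so the pin dropped into the lock hole on release and no easing is needed. I'll only press the head lightly to confirm it is home.

arm_command([
  [[0,0,0],[0,0,-20],0.3],
  [[0,0,0],[0,-15,-20],0.1],
  [[0,0,0],[-22,-30,0],0.0],
  [[0,0,0],[-22,-30,0],0.0],
  [[0,0,0],[-20,-24,0],0.0],
])

```text
t: 14.95
eef_pos: [0.6084, -0.0667, 0.1691]
ee_rot: [[-0.804, -0.595, 0.003], [-0.595, 0.804, -0.0], [-0.002, -0.002, -1.0]]
ft_force: [0.1, 0.4, 0.2]
finger_gap: -0.0001
```

arm_command([
  [[0,0,0],[-1,-1,20],0.0],
  [[0,0,0],[0,0,25],0.0],
  [[0,0,0],[0,0,10],0.0],
  [[0,0,0],[0,0,0],0.0],
])

```text
t: 15.35
eef_pos: [0.607, -0.0662, 0.1117]
ee_rot: [[-0.804, -0.595, -0.002], [-0.595, 0.804, -0.0], [0.002, 0.001, -1.0]]
ft_force: [-0.2, -0.5, 0.6]
finger_gap: -0.0002
```

```bash
python3 - <<'E'
from h import *
s=robot.sense();R=s["ee_rot"];p=s["eef_pos"];print(p,s["ft_force"],s["finger_gap"])
W=robot.snapshot("wrist");crop(W,240,160,390,270,5,"w15.png")
S=robot.snapshot("side");crop(S,335,170,385,235,9,"s15.png")
E
```

```text
[ 0.60704004 -0.06623373  0.11169847] [-0.183311   -0.47776108  0.62847012] -0.0002442131405579733
```

View pics/w15.png

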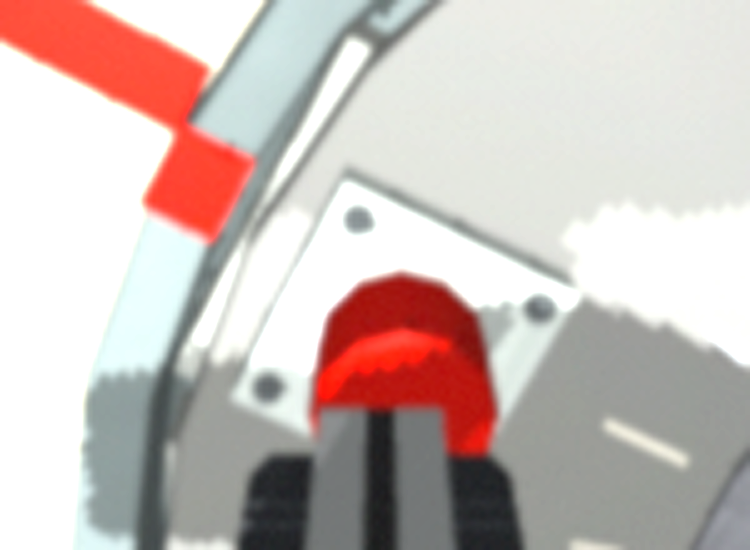

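View pics/s15.png

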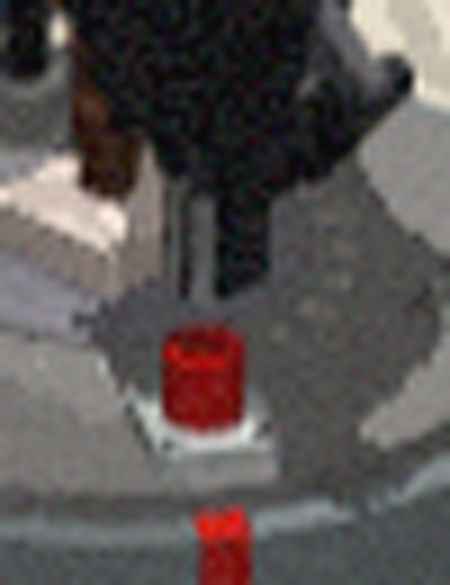

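arm_command([
  [[0,0,0],[0,2.5,6],0.0],
  [[0,0,0],[0,0,5],0.0],
  [[0,0,0],[0,0,2],0.0],
  [[0,0,0],[0,0,0],0.0],
])

```text
t: 15.85
eef_pos: [0.6059, -0.064, 0.099]
ee_rot: [[-0.804, -0.595, -0.001], [-0.595, 0.804, -0.0], [0.001, 0.0, -1.0]]
ft_force: [0.6, -0.8, 0.6]
finger_gap: 0.0002
```

arm_command([
  [[0,0,0],[0,0,1],0.0],
  [[0,0,0],[0,0,0.5],0.0],
])

```text
t: 16.05
eef_pos: [0.6063, -0.0641, 0.0979]
ee_rot: [[-0.804, -0.595, 0.0], [-0.595, 0.804, -0.0], [-0.0, -0.0, -1.0]]
ft_force: [-0.1, 0.1, -0.2]
finger_gap: -0.0
```

arm_command([
  [[0,0,0],[0,0,0.7],0.0],
  [[0,0,0],[0,0,0],0.0],
])

```text
t: 16.25
eef_pos: [0.6062, -0.0641, 0.0971]
ee_rot: [[-0.804, -0.595, -0.0], [-0.595, 0.804, -0.0], [0.0, 0.0, -1.0]]
ft_force: [0.1, -0.8, 0.9]
finger_gap: 0.0001
```

arm_command([
  [[0,0,0],[0,0,0.7],0.0],
  [[0,0,0],[0,0,0],0.0],
])

```text
t: 16.45
eef_pos: [0.6061, -0.0641, 0.0963]
ee_rot: [[-0.804, -0.595, -0.0], [-0.595, 0.804, 0.0], [0.0, 0.0, -1.0]]
ft_force: [1.0, -0.3, -0.1]
finger_gap: 0.0
```

arm_command([
  [[0,0,0],[0,0,0.7],0.0],
  [[0,0,0],[0,0,0],0.0],
])

```text
t: 16.65
eef_pos: [0.6063, -0.0641, 0.0961]
ee_rot: [[-0.804, -0.595, 0.0], [-0.595, 0.804, -0.0], [-0.0, -0.0, -1.0]]
ft_force: [-1.1, 1.2, 3.7]
finger_gap: -0.0001
```

Contact came at tip height 0.079 m, which is exactly the seated height, with 3.7 N. One slightly firmer press, then I'll withdraw.

arm_command([
  [[0,0,0],[0,0,0.4],0.0],
  [[0,0,0],[0,0,0],0.0],
])

```text
t: 16.85
eef_pos: [0.6064, -0.0642, 0.0961]
ee_rot: [[-0.804, -0.595, 0.001], [-0.595, 0.804, -0.0], [-0.001, -0.001, -1.0]]
ft_force: [-1.5, 0.2, 5.3]
finger_gap: -0.0002
```

arm_command([
  [[0,0,0],[0,0,-3],0.0],
  [[0,0,0],[0,0,-20],0.0],
  [[0,0,0],[0,0,-40],0.0],
  [[0,0,0],[0,0,-40],0.0],
])

```text
t: 17.25
eef_pos: [0.6055, -0.0642, 0.1986]
ee_rot: [[-0.804, -0.595, -0.002], [-0.595, 0.804, -0.0], [0.002, 0.001, -1.0]]
ft_force: [0.5, 0.6, 0.5]
finger_gap: -0.0001
```

arm_command([
  [[0,0,0],[30,-22,0],0.0],
  [[0,0,0],[38,-28,0],0.0],
  [[0,0,0],[38,-28,0],0.0],
  [[0,0,0],[38,-28,0],0.0],
  [[0,0,0],[38,-28,0],0.0],
])

```text
t: 17.75
eef_pos: [0.5388, -0.2816, 0.1982]
ee_rot: [[-0.804, -0.595, 0.0], [-0.595, 0.804, 0.0], [-0.0, 0.0, -1.0]]
ft_force: [0.5, 0.5, -0.2]
finger_gap: 0.0001
```

arm_command([
  [[0,0,0],[30,-28,0],0.0],
  [[0,0,0],[15,-14,0],0.0],
  [[0,0,0],[0,0,0],0.0],
])

```text
t: 18.05
eef_pos: [0.5272, -0.3433, 0.1975]
ee_rot: [[-0.806, -0.592, -0.001], [-0.592, 0.806, 0.0], [0.001, 0.001, -1.0]]
ft_force: [0.2, 0.0, -0.3]
finger_gap: -0.0002
```

```bash
python3 - <<'E'
from h import *
s=robot.sense();print(s["t"],s["eef_pos"],s["ft_force"])
S=robot.snapshot("side");crop(S,280,130,420,250,5,"s16.png");cv2.imwrite("pics/s17.png",S["frame"])
T=robot.snapshot("top"); crop(T,230,110,390,240,5,"t16.png")
for z in (.055,.079,.095): print(z,(proj(S,[.6055,-.066,z])-[280,130])*5)
E
```

```text
18.05 [ 0.52722443 -0.34329366  0.19749681] [ 0.16282572  0.04723169 -0.31271766]
0.055 [385.56223104 429.15744977]
0.079 [386.50545232 389.24100087]
0.095 [387.14516849 362.16867103]
```

View pics/s16.png

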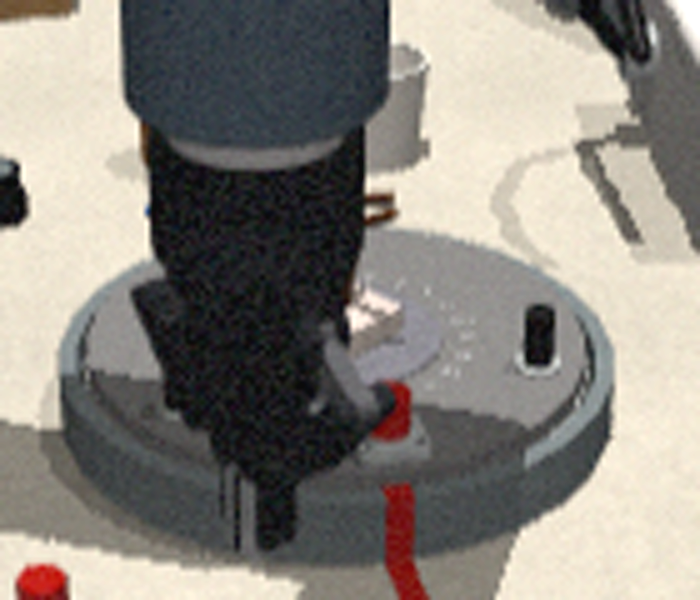

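View pics/t16.png

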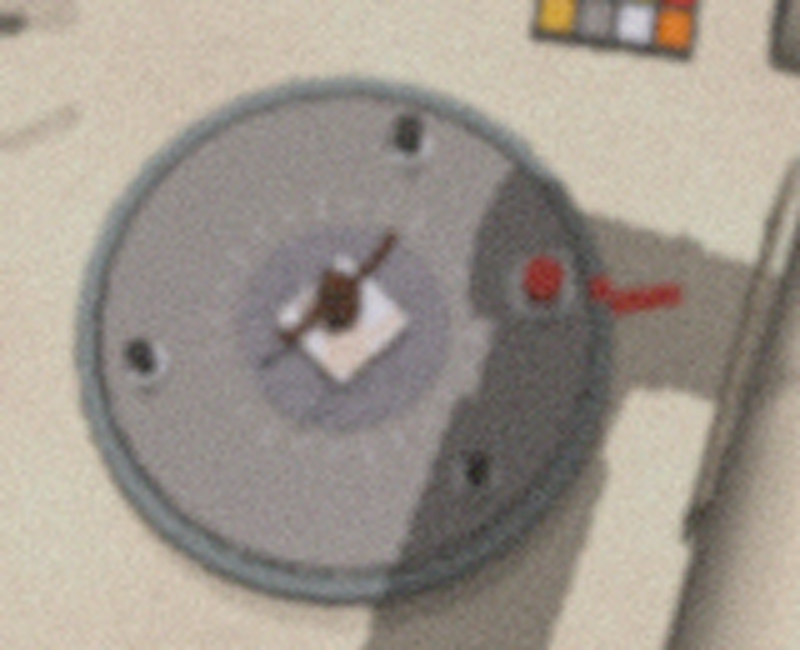

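View pics/s17.png

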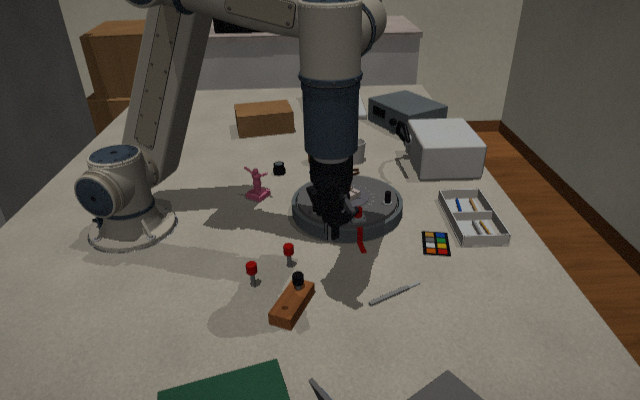

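The top view shows the red head on the block at px (339,165), beside the tape. The statuette is upright at the middle (px (298,169)), and the black pin, decoy pins and other things are where they were. The robot is clear of everything, so I'll hand the job in.

```bash
python3 -c "
from bench import robot
print(robot.close_job())"
```

```text
the job is handed in; nothing more can be done
None
```

The turntable's index block stands at the red tape and the red-headed pin is fully home in the lock. I handed the job in at about 18 s.

- **Turn:** I turned the disc about 57° clockwise by peg_c, with wrist readings of about 2–3 N.
- **Pin:** I took the red pin from the stand, the one farthest to the right, and put it in the block. When I let go it dropped straight into the lock hole, so I did not need to ease the disc to and fro.
- **Fully home:** The side view put the head top at z ≈ 0.078 m (home is 0.079, standing on the track is 0.095). A light press of at most 5.3 N met the head at 0.079 m and it moved no further. I did not push a peg to test the lock.
- **Rest of the bench:** In the last pictures the statuette stands at the middle of the disc. The black pin, the spare red pins and the other things in view looked undisturbed. The arm partly hid the jar, beaker and brush, but I had been nowhere near them.
- **Disagreement:** The cameras differed by up to 4–5 mm on the position of the block's hole. I settled it by comparing pin and hole directly in the wrist view before inserting.

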